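# Hold the sprung key switch on

### The arm

A 6-joint arm with a two-finger parallel gripper is mounted at the origin on a cart in front of the work surface, level with it; the furniture and walls round the work are solid. World frame = base frame: x ahead of the robot, y to its left, z up, the work surface at z = 0. Lengths are in m, angles in degrees, forces in N, time in s.
With the tool pointing down it reaches from about 0.4 to 0.825 m from the base axis. Payload 7 kg.
Tool frame: the origin (TCP) lies midway between the tips of the shut fingers; the grasp point (between the pads) lies 19 mm behind it; z points along the fingers, y is the direction in which the jaws open and shut (so a half turn about z gives the same grasp; the last joint's range is limited). The gripper opens to 88 mm and grips with 3 to 60 N. Pads are 19 mm wide; open, the fingers measure 130 mm over their backs; the gripper's body (78 mm by 193 mm) begins 47 mm behind the grasp point.
Start: joints at [82.569, 20.546, 0.682, 0, -70.136, -16.507], TCP at [0.274, 0.617, 0.227] pointing down, gripper open.
Joint ranges: [-176.03, 176.03], [-82.01, 121.73], [-58.28, 71.71], [-173.87, 95.51], [-174.79, -0.11], [-173.66, 173.66]. Speed limits (degrees/s): [136.94, 136.94, 172.46, 180, 180, 180].

### API

Orientations are given as [roll, pitch, yaw] about the fixed x, y, z axes, in that order (R = Rz(yaw) Ry(pitch) Rx(roll)).
In Python, from plant import sensors, cams, job gives the robot as it stands.
- The arm moves only by the tool move_arm, never from a script. Its argument "commands" is a list of rows, each a list of 7 numbers: the finger opening in cm, from 0 to 8.76, then the shift along the tool's x, y, z in cm, then the turn, a rotation vector about the tool's x, y, z in rad. In form: [[hand, x, y, z, wx, wy, wz], ...]. A call has exactly 8 rows; each row is the pose to reach, as a shift and turn from the pose commanded when the call began, along the tool's axes at that moment; what a row does not reach only later rows make up. A row lasts 1/8 s, in which the tool goes at most 62.5 mm and 10.7 degrees, less where a joint would pass 70% of its speed; a pose out of reach is approached as far as the arm can. A call with a gripper value outside its range is refused whole. The fingers move at their own pace and stop on an object; the grip force is fixed at half the most. Time passes only in rows, so rows that repeat a pose let the fingers close, or fill a call up. It gives the time, the measured TCP pose, the force and the opening at its end, in the units of the state.
- sensors.get_obs(): the state, without advancing time (a new reading comes with each control period).
- cams.snapshot(name): name is "scene" or "top"; returns a dict with "frame" (384x512x3 uint8, red, green, blue), "camera_matrix" (3x3 intrinsics, pixels), "dist_coeffs" ([k1, k2, p1, p2, k3] as OpenCV has them; the pictures are not rectified), "R" (3x3) and "t" (3): a world point X has camera coordinates R X + t. Camera axes: x right, y down, z forward; pixel columns grow to the right and rows downward; lengths in m; the calibration is good to about 2 mm. A picture is of the moment at which its call begins. There is no depth.
- job.close_job(): hands the job in, once; it reports no verdict.
The state is a dict: "clock": time; "joint_pos": joint angles; "qvel": joint speeds; "tau": joint torques, N m; "tool_pos": TCP position; "orientation": TCP orientation; "force": force on the tool from outside, world axes, zero at the start; "moment": the same for the moment, N m; "opening": finger opening in m.
Only numpy, scipy, OpenCV 4.12 (cv2) and the standard library are available. Lean on these libraries where they do the work, as an engineer would, in place of code of your own. Each camera call takes 0.05 s, during which the arm holds its last target.

### The job

Take the key with the rectangular head out of the key stand and push its blade fully home into the slot on top of the grey key-switch box, wiggling it to and fro a little to get past the sticky pins. Then turn it clockwise, seen from above, about a quarter turn to its stop and finish while still gripping the key and holding it turned against the spring. Leave the other two keys in the stand and do not disturb the tools and wood lying near by.

Things in the scene. Friction and masses are not known exactly. Their poses are not given: they have to be found in the camera images.
- flat_key_head (a point): Middle of the head of the wanted steel key, standing head up in any one of the stand's three compartments. Head: flat upright rectangle 10 mm thick (x), 34 mm wide (y), 40 mm high (z, +-20 mm about this point). The shank below it is described at flat_key_tip. The key is the same after half a turn about z. About 70 g.
- flat_key_tip (a point): Tip of the wanted key, 61 mm below its head's middle; same axes. From the head down: a round neck 6 mm in diameter, 9 mm long, then a flat blade 6 mm thick (x), 20 mm wide (y), 32 mm long, whose last 10 mm is a 45-degree V point in the y-z plane ending here.
- round_key_head (a point): Middle (20 mm above its underside) of the head of a key that is to stay in the stand: an upright steel disc 38 mm in diameter and 10 mm thick (x); its round 11 mm barrel does not fit the slot.
- tee_key_head (a point): A point 20 mm above the head's underside on the second key that is to stay in the stand: a T, with a 12 mm thick cross bar 40 mm long (y) on a 12 mm stem; its square 9 mm shank does not fit the slot.
- key_stand: Wooden key stand fixed to the bench, 50 mm high: block 56 (x) by 196 mm (y) on a base 72 by 212 mm. Origin: centre of its underside. Three compartments in a row along y at -66, 0 and +66 mm, each 13 (x) by 24 mm (y), 44 mm deep. The keys' heads rest on its top face with a little play, roughly square to it.
- slot_mouth (a point): Centre of the key slot, in the top face of the grey box (70 mm above the bench). Slot 8 mm wide (x) by 22 mm long (y) with rounded edges, through a 6 mm fixed plate; z is up. Fully home, the underside of the key's head lies on this face (head middle 20 mm above this point). The plate lets the key turn only within about 3 mm of fully home; once turned it cannot come out.
- switch_box: Grey steel key-switch box fixed to the bench, 110 x 110 x 70 mm, same axes as the slot; origin: centre of its underside. Thin feet along y, a black stub at +x. Inside, two sticky pins press on the blade's flat sides, 22 and 32 mm below the top face: the key stalls about 8 mm short of home, where a straight push of 20 N may not do; 8 to 12 N with turns to and fro of 0.05 rad frees it.
- plug (a joint): Turn of the sprung lock plug (same slot) under the box's top plate, rad: 0 at rest, slots in line; grows as the key turns clockwise seen from above; stop at 1.45. A spring turns it back (0.02 N m at rest, 0.06 N m at the stop). It lags up to about 0.1 behind the key because of the blade's play.
- tape_measure: Tape measure, 37 x 70 x 64 mm, a bystander standing on the bench; origin at the centre of its underside.
- small_wrench: Small steel spanner, 28 x 142 x 6 mm, a bystander lying on the bench; origin at the centre of its underside.
- batten: Pale wooden offcut, 45 x 120 x 19 mm, a bystander lying on the bench; origin at the centre of its underside.
There are look-alikes about, which are no part of the job. Leave any orange or purple look-alike of the part that bears flat_key_head alone.

How it is judged (in metres and radians):
On the way, in this order (a step that is already met when the one before it is completed fails the run):
1. the rectangular-headed key is lifted clear of the stand in the gripper (height (world z) of flat_key_head above 0.115 m and contact force between the fingers and flat_key above 0.5 N), for 0.1 s.
2. the key is fully home in the slot, not yet turned (z of flat_key_head in the frame of slot_mouth below 0.0235 m and horizontal distance between flat_key_head and slot_mouth below 0.005 m and angle between flat_key_head's own z axis and vertical below 0.15 rad and value of joint plug below 0.5 rad), for 0.1 s.
At the end, for the whole second after the job is handed in: Gripper still holds the rectangular-headed key, home in the slot (within 5 mm of home, 6 mm of its centre, tilt under 0.2 rad), plug still and turned at least 1.2 rad; other two keys within 20 mm, tape measure, spanner and offcut within 30 mm of their start (value of joint plug above 1.2 rad and velocity of joint plug between -0.1 and 0.1 rad/s and contact force between the fingers and flat_key above 0.5 N and z of flat_key_head in the frame of slot_mouth below 0.025 m and horizontal distance between flat_key_head and slot_mouth below 0.006 m and angle between flat_key_head's own z axis and vertical below 0.2 rad and distance of each of round_key_head, tee_key_head from where it was at the start of the episode below 0.02 m and distance of each of tape_measure, small_wrench, batten from where it was at the start of the episode below 0.03 m); the arm keeps its last pose, push and grip.
It fails at once if another key is taken out of the stand (distance of any of round_key_head, tee_key_head from where it was at the start of the episode above 0.035 m).
It fails at once if a bystander is pushed away (distance of any of tape_measure, small_wrench, batten from where it was at the start of the episode above 0.05 m).
It also fails if it takes over 58 s, if anything falls off the work surface, if the arm or the gripper's body presses on something with over 40 N, if the wrist force passes 120 N, or if a joint passes its speed limit or range.

## Working session

There is one attempt and no reset: what is moved stays moved. The work goes in short steps, Python scripts to look and compute and a tool call to move; the robot and the scene stay as the last step left them, time stands still between calls to the robot, and variables do not carry over. Pictures are saved under pics/ and viewed, and the job is handed in when it is done.

Besides the shell and the picture viewer there is one more tool, called after ">>>" as a command line: name --pt "numbers of a row" for each row, then --argument value for the rest. move_arm: Moves the arm, as the interface text tells. Its arguments: {"type":"object","properties":{"commands":{"type":"array"}},"required":["commands"]}

```bash
ls; mkdir -p pics; python3 - <<'E'
from plant import sensors,cams
import cv2,numpy as np
print(sensors.get_obs())
for n in("scene","top"):
    s=cams.snapshot(n);cv2.imwrite(f"pics/{n}0.png",cv2.cvtColor(s["frame"],cv2.COLOR_RGB2BGR))
    print(n,s["camera_matrix"],s["dist_coeffs"],s["R"],s["t"],-np.array(s["R"]).T@s["t"])
E
```

```text
pics
{'clock': 0.0, 'joint_pos': array([ 8.25690426e+01,  2.05906192e+01,  6.31879779e-01, -2.08423054e-02,
       -7.01342842e+01, -1.65088287e+01]), 'qvel': array([-0.0307822 ,  0.01056187, -0.00130149,  0.02331544, -0.02593826,
       -0.00284756]), 'tau': array([-6.58156641e-04, -5.82721889e+01,  2.93062556e+01,  6.99729234e+00,
        6.75067960e-03, -1.48849299e-04]), 'tool_pos': array([0.27369869, 0.61647339, 0.22561523]), 'orientation': array([ 1.79905243e+02, -7.65132398e-03, -2.39468782e+01]), 'force': array([ 0.95851794, -0.53143434, -0.10815641]), 'moment': array([-0.00750698,  0.00184602, -0.03300176]), 'opening': 0.08775550990812969}
scene [[457.12707945   0.         258.06395042]
 [  0.         457.12707945 188.70083389]
 [  0.           0.           1.        ]] [0.05228127 0.         0.         0.         0.        ] [[ 0.7207384  -0.69312481 -0.01068467]
 [-0.4761798  -0.48383144 -0.73427511]
 [ 0.50377472  0.53430809 -0.67876793]] [-0.37658443  0.29713364  0.9440745 ] [-0.06269297 -0.62168406  0.85496165]
top [[479.66384798   0.         253.79791551]
 [  0.         479.66384798 194.37986952]
 [  0.           0.           1.        ]] [-0.13660629  0.          0.          0.          0.        ] [[-0.01800073 -0.99983588  0.00204767]
 [-0.97945955  0.01722243 -0.20090389]
 [ 0.20083565 -0.00562202 -0.97960882]] [5.11898419e-04 5.49371441e-01 1.12895672e+00] [ 0.31136156 -0.00260268  1.21630577]
```

View pics/scene0.png

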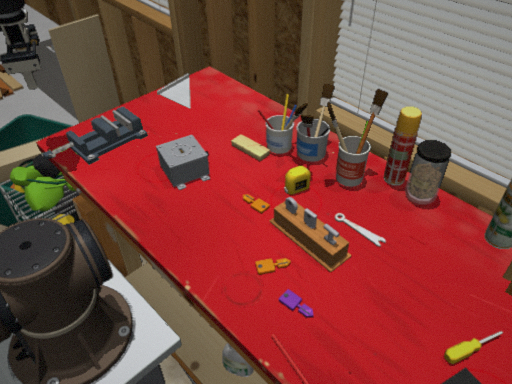

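View pics/top0.png

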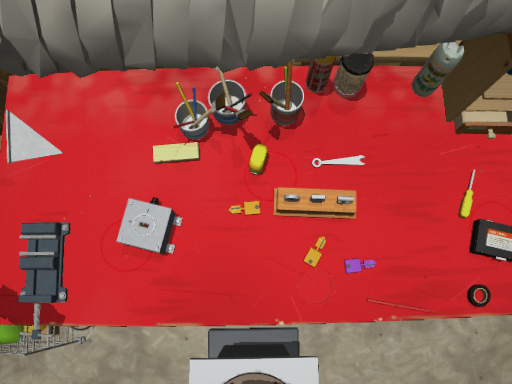

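```bash
python3 - <<'E'
import cv2,numpy as np
a=cv2.imread("pics/scene0.png");b=cv2.imread("pics/top0.png")
def c(im,x,y,w,h,f): return cv2.resize(im[y:y+h,x:x+w],None,fx=f,fy=f,interpolation=cv2.INTER_CUBIC)
cv2.imwrite("pics/c1.png",c(a,260,185,100,90,8))
cv2.imwrite("pics/c2.png",c(b,265,175,100,50,8))
cv2.imwrite("pics/c3.png",np.hstack([c(a,145,125,75,70,5),c(b,110,190,80,70,5)]))
E
```

```text
(no output)
```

View pics/c1.png

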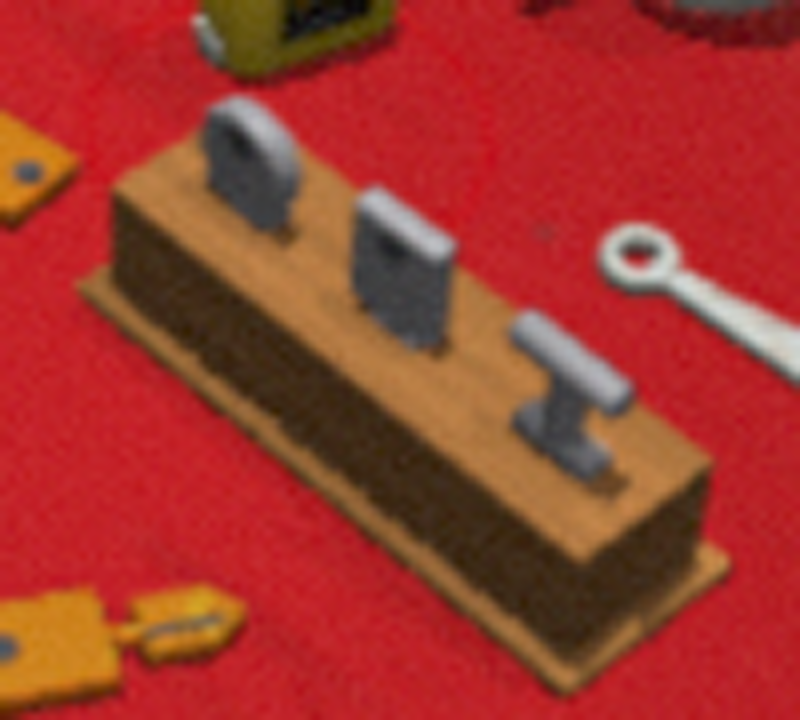

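View pics/c2.png

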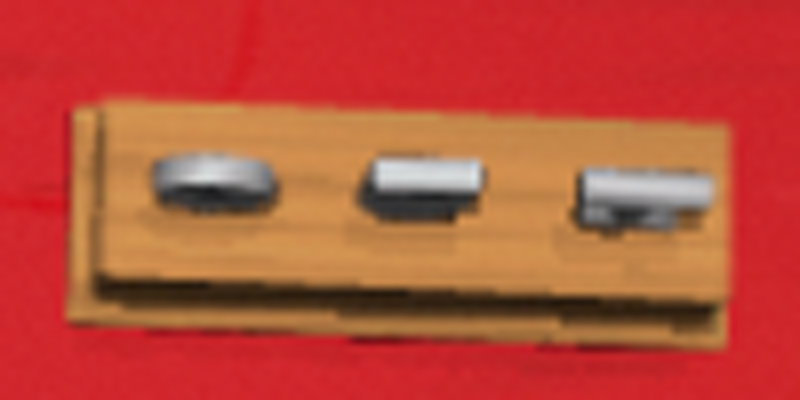

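View pics/c3.png

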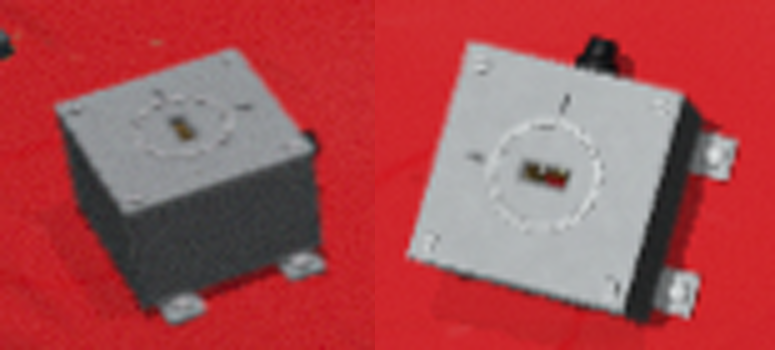

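```bash
cat > h.py <<'E'
from plant import sensors,cams
import cv2,numpy as np
def ray(s,uv,z):
    uv=np.array(uv,float).reshape(-1,1,2)
    n=cv2.undistortPoints(uv,s["camera_matrix"],s["dist_coeffs"]).reshape(-1,2)
    R=np.array(s["R"]);c=-R.T@s["t"]
    d=np.c_[n,np.ones(len(n))]@R
    return c+d*((z-c[2])/d[:,2])[:,None]
def proj(s,X):
    return cv2.projectPoints(np.array(X,float).reshape(-1,3),cv2.Rodrigues(np.array(s["R"]))[0],np.array(s["t"]),s["camera_matrix"],np.array(s["dist_coeffs"]))[0].reshape(-1,2)
E
cat > m1.py <<'E'
from h import *
def up(im,x,y,w,h,f=8): return cv2.resize(im[y:y+h,x:x+w],None,fx=f,fy=f,interpolation=cv2.INTER_CUBIC)
def topx(p,x,y,f=8): return (np.array(p)+.5)/f-.5+[x,y]
def biggest(m): return max(cv2.findContours(m.astype(np.uint8),cv2.RETR_EXTERNAL,cv2.CHAIN_APPROX_NONE)[0],key=cv2.contourArea)
def rep(n,P):
    c=P.mean(0);e=np.roll(P,-1,0)-P
    print(n,"c",c.round(4),"edges",np.linalg.norm(e,axis=1).round(4),"dir",[round(float(np.degrees(np.arctan2(v[1],v[0]))),1) for v in e])
for name,r,br in(("top",(300,185,40,26),(105,185,90,80)),("scene",(300,205,20,26),(150,128,66,60))):
    s=cams.snapshot(name);im=s["frame"]
    x,y,w,h=r;u=up(im,*r).astype(int)
    for th in (120,140,160):
        m=(u.min(2)>th)
        c=biggest(m);q=cv2.boxPoints(cv2.minAreaRect(c));P=ray(s,topx(q,x,y),.09)
        rep(name+f" head{th}",P); print(topx(q,x,y).round(1).tolist())
    x,y,w,h=br;u=up(im,*br).astype(int)
    m=(u.min(2)>(110))
    m=cv2.morphologyEx(m.astype(np.uint8),cv2.MORPH_OPEN,np.ones((41,41)))
    c=cv2.convexHull(biggest(m))
    q=cv2.approxPolyN(c,4).reshape(-1,2) if hasattr(cv2,"approxPolyN") else cv2.boxPoints(cv2.minAreaRect(c))
    rep(name+" box",ray(s,topx(q,x,y),.07)); print(topx(q,x,y).round(1).tolist())
    # slot
    g=np.zeros(u.shape[:2],np.uint8);cv2.fillConvexPoly(g,np.int32(q),1);g=cv2.erode(g,np.ones((150,150)))
    sat=(u.max(2)-u.min(2))
    m=(g>0)&((u.min(2)<95))
    c=biggest(m);q=cv2.boxPoints(cv2.minAreaRect(c))
    rep(name+" slot",ray(s,topx(q,x,y),.07)); print(topx(q,x,y).round(1).tolist())
E
python3 m1.py
```

```text
top head120 c [ 0.5348 -0.163   0.09  ] edges [0.0326 0.0098 0.0326 0.0098] dir [-91.0, 177.3, 89.0, -2.4]
[[311.2, 194.3], [324.7, 194.3], [324.7, 198.3], [311.2, 198.3]]
top head140 c [ 0.5348 -0.1632  0.09  ] edges [0.0317 0.0092 0.0317 0.0092] dir [-91.0, 177.3, 89.0, -2.4]
[[311.4, 194.4], [324.6, 194.4], [324.6, 198.2], [311.4, 198.2]]
top head160 c [ 0.5348 -0.1631  0.09  ] edges [0.0083 0.0311 0.0083 0.0311] dir [-3.1, -91.7, 176.6, 88.3]
[[311.5, 197.9], [311.6, 194.5], [324.5, 194.7], [324.4, 198.1]]
top box c [0.4764 0.2598 0.07  ] edges [0.1111 0.1104 0.1112 0.1121] dir [165.0, 75.3, -14.1, -104.8]
[[171.6, 208.1], [159.1, 252.3], [115.7, 241.2], [128.1, 197.3]]
top slot c [0.4763 0.2594 0.07  ] edges [0.0085 0.0222 0.0085 0.0222] dir [-13.8, -105.7, 166.0, 74.4]
[[138.9, 225.1], [139.8, 221.7], [148.4, 224.0], [147.5, 227.4]]
scene head120 c [ 0.5351 -0.1634  0.09  ] edges [0.0105 0.034  0.0102 0.0337] dir [15.5, -92.1, -165.6, 88.2]
[[303.9, 210.0], [305.9, 207.3], [316.6, 214.9], [314.6, 217.7]]
scene head140 c [ 0.5352 -0.1635  0.09  ] edges [0.0091 0.0325 0.0089 0.0323] dir [15.5, -92.1, -165.5, 88.2]
[[304.3, 210.0], [306.0, 207.6], [316.2, 215.0], [314.5, 217.3]]
scene head160 c [ 0.5354 -0.1633  0.09  ] edges [0.0074 0.0311 0.0072 0.0309] dir [15.6, -91.9, -165.4, 88.3]
[[304.7, 209.8], [306.1, 207.9], [315.9, 215.0], [314.5, 216.9]]
scene box c [0.4768 0.2614 0.07  ] edges [0.1106 0.1095 0.112  0.111 ] dir [164.3, 76.4, -14.9, -104.4]
[[207.7, 154.7], [169.6, 167.2], [154.7, 145.7], [191.6, 134.1]]
scene slot c [0.4763 0.2597 0.07  ] edges [0.0092 0.0066 0.0092 0.0066] dir [-14.3, -115.9, 165.6, 64.4]
[[179.4, 150.2], [182.5, 149.2], [183.0, 150.6], [179.9, 151.6]]
```

```bash
cat >> h.py <<'E'
def Rt(yaw):
    c,s=np.cos(np.radians(yaw)),np.sin(np.radians(yaw));return np.array([[c,s,0],[s,-c,0],[0,0,-1]])
def step(p0,yaw0,p1,yaw1):  # -> cm shift in tool axes, wz
    return (Rt(yaw0).T@(np.array(p1)-p0)*100).round(2).tolist(), round(float(np.radians(yaw0-yaw1)),3)
def apply(p0,yaw0,cm,wz): return (np.array(p0)+Rt(yaw0)@np.array(cm)/100).round(5).tolist(), yaw0-np.degrees(wz)
def obs():
    o=sensors.get_obs();print(round(float(o["clock"]),2),o["tool_pos"].round(4),o["orientation"].round(2),"F",o["force"].round(1),"M",o["moment"].round(3),"op",round(float(o["opening"]),4),"q",o["joint_pos"].round(0));return o
E
python3 - <<'E'
from h import *
print(step([.274,.617,.227],-23.938,[.535,-.163,.17],-91.7))
E
```

```text
([55.5, 60.7, 5.7], 1.183)
```

>>> move_arm --pt "8.76 3 3.3 0.1 0 0 0.06" --pt "8.76 7 7.6 0.2 0 0 0.15" --pt "8.76 11 12 0.4 0 0 0.23" --pt "8.76 15 16.4 0.6 0 0 0.32" --pt "8.76 19 20.8 0.8 0 0 0.4" --pt "8.76 23 25.1 1 0 0 0.49" --pt "8.76 27 29.5 1.2 0 0 0.57" --pt "8.76 30 33 1.2 0 0 0.64"

```text
clock: 1.2
tool_pos: [0.4143, 0.1914, 0.2146]
orientation: [-180.0, 0.0, -60.8]
force: [0.6, 0.4, 0.1]
opening: 0.0876
```

```bash
python3 - <<'E'
from h import *
obs()
p,y=apply([.274,.617,.227],-23.938,[30,33,1.2],.64);print(p,y)
print(step(p,y,[.535,-.163,.17],-91.7))
E
```

```text
1.2 [0.4143 0.1914 0.2146] [-1.7999e+02  1.0000e-02 -6.0780e+01] F [0.6 0.4 0.1] M [ 0.08  -0.13   0.055] op 0.0876 q [ 50.  -0. -27.  -0. -63. -20.]
[0.4143, 0.19366, 0.215] -60.60729888837268
([37.0, 6.99, 4.5], 0.543)
```

>>> move_arm --pt "8.76 4 0.8 0.3 0 0 0.06" --pt "8.76 9 1.7 0.8 0 0 0.14" --pt "8.76 14.5 2.7 1.4 0 0 0.22" --pt "8.76 20 3.8 2 0 0 0.3" --pt "8.76 25.5 4.8 2.7 0 0 0.38" --pt "8.76 31 5.9 3.4 0 0 0.46" --pt "8.76 35 6.6 4 0 0 0.52" --pt "8.76 37 7 4.5 0 0 0.543"

```text
clock: 2.2
tool_pos: [0.5349, -0.1653, 0.1688]
orientation: [180.0, -0.0, -91.9]
force: [-1.1, -0.5, 0.1]
opening: 0.0875
```

```bash
python3 - <<'E'
from h import *
obs()
p,y=apply([.4143,.19366,.215],-60.6073,[37,7,4.5],.543);print(p,y)
print(step(p,y,[.535,-.163,.17],-91.7))
for n in("scene","top"):
    s=cams.snapshot(n);cv2.imwrite(f"pics/{n}1.png",cv2.cvtColor(s["frame"],cv2.COLOR_RGB2BGR))
E
```

```text
2.2 [ 0.5349 -0.1653  0.1688] [ 1.7995e+02 -1.0000e-02 -9.1920e+01] F [-1.1 -0.5  0.1] M [ 0.187 -0.03  -0.028] op 0.0875 q [  3.  12. -19.   0. -59.  -5.]
[0.5349, -0.16307, 0.17] -91.71890827560371
([-0.01, -0.01, 0.0], -0.0)
```

View pics/scene1.png

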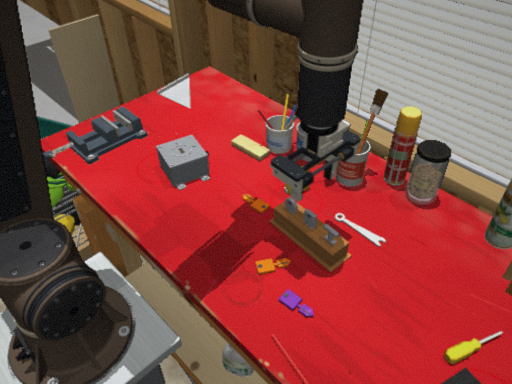

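View pics/top1.png

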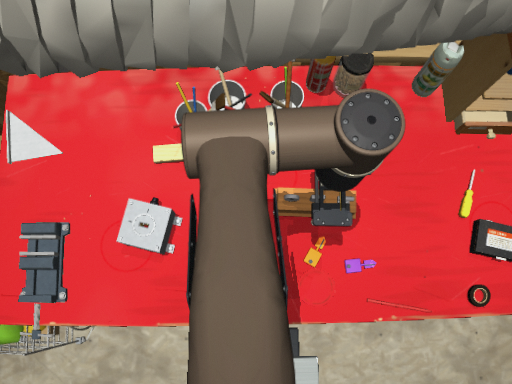

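```bash
python3 - <<'E'
from h import *
obs();cams.snapshot("top");obs();cams.snapshot("top");obs()
E
```

```text
2.3 [ 0.5345 -0.1649  0.1684] [ 1.7989e+02 -1.0000e-02 -9.1890e+01] F [-0.3  0.6 -0.2] M [ 0.17  -0.06  -0.036] op 0.0877 q [  3.  12. -19.   0. -59.  -5.]
2.35 [ 0.5344 -0.164   0.1688] [179.92   0.   -91.82] F [-0.   0.6 -0.4] M [ 0.112  0.018 -0.017] op 0.088 q [  3.  12. -19.  -0. -59.  -5.]
2.4 [ 0.5345 -0.1633  0.1692] [179.96   0.   -91.76] F [0.  0.3 0.2] M [ 0.102 -0.066 -0.035] op 0.0875 q [  3.  12. -19.  -0. -59.  -5.]
```

>>> move_arm --pt "8.0 0 0 1.5 0 0 0" --pt "7 0 0 3.5 0 0 0" --pt "6 0 0 6 0 0 0" --pt "5 0 0 8.5 0 0 0" --pt "4.5 0 0 10.2 0 0 0" --pt "4 0 0 11 0 0 0" --pt "3.6 0 0 11.1 0 0 0" --pt "3.6 0 0 11.1 0 0 0"

```text
clock: 3.4
tool_pos: [0.5352, -0.1629, 0.0591]
orientation: [-179.9, -0.0, -91.7]
force: [0.3, 0.1, 0.3]
opening: 0.0363
```

```bash
python3 - <<'E'
from h import *
s=cams.snapshot("scene");obs()
im=cv2.cvtColor(s["frame"],cv2.COLOR_RGB2BGR)[150:280,240:380]
cv2.imwrite("pics/d1.png",cv2.resize(im,None,fx=4.5,fy=4.5,interpolation=cv2.INTER_CUBIC))
E
```

```text
3.45 [ 0.5353 -0.163   0.0593] [-179.93    0.    -91.7 ] F [ 0.4 -0.1 -0.2] M [ 0.071 -0.091  0.004] op 0.0359 q [  3.  19. -26.   0. -45.  -5.]
```

View pics/d1.png

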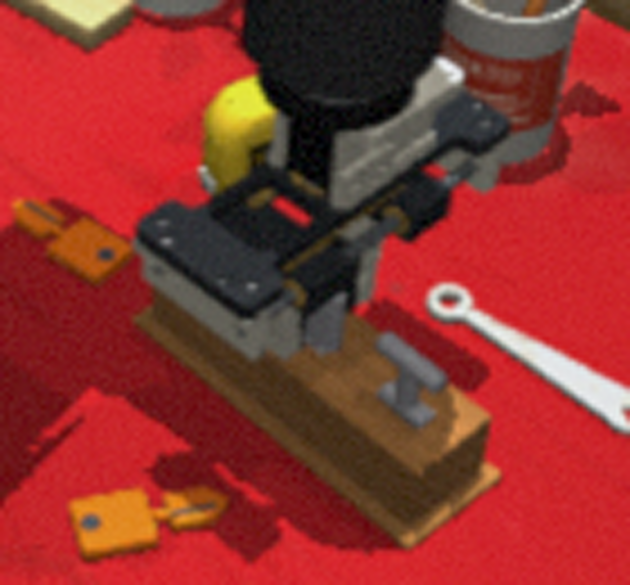

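The key's head (crop ~325,315) stands between the still-open fingers, and the neighbouring keys are clear. Next I close the gripper.

>>> move_arm --pt "3.6 0 0 0.2 0 0 0" --pt "2.5 0 0 0.2 0 0 0" --pt "1.8 0 0 0.2 0 0 0" --pt "1.2 0 0 0.2 0 0 0" --pt "0.6 0 0 0.2 0 0 0" --pt "0.3 0 0 0.2 0 0 0" --pt "0.3 0 0 0.2 0 0 0" --pt "0.3 0 0 0.2 0 0 0"

```text
clock: 4.45
tool_pos: [0.5349, -0.1632, 0.0566]
orientation: [-180.0, -0.0, -91.7]
force: [-0.0, -0.2, -0.2]
opening: 0.0096
```

```bash
python3 - <<'E'
from h import *
obs()
print(step([.5349,-.16307,.057],-91.72,[.4763,.2595,.162],-104.65))
E
```

```text
4.45 [ 0.5349 -0.1632  0.0566] [-179.99   -0.    -91.72] F [-0.  -0.2 -0.2] M [-0.01  -0.1   -0.023] op 0.0096 q [  3.  20. -26.   0. -44.  -5.]
([-42.06, 7.13, -10.5], 0.226)
```

>>> move_arm --pt "0.3 0 0 -0.5 0 0 0" --pt "0.3 0 0 -1.5 0 0 0" --pt "0.3 0 0 -3 0 0 0" --pt "0.3 0 0 -5 0 0 0" --pt "0.3 0 0 -7 0 0 0" --pt "0.3 0 0 -9 0 0 0" --pt "0.3 0 0 -10.2 0 0 0" --pt "0.3 0 0 -10.5 0 0 0"

```text
clock: 5.45
tool_pos: [0.5352, -0.1631, 0.1627]
orientation: [-179.9, 0.0, -91.7]
force: [-1.1, 0.5, -0.3]
opening: 0.0102
```

```bash
python3 - <<'E'
from h import *
obs()
s=cams.snapshot("scene")
im=cv2.cvtColor(s["frame"],cv2.COLOR_RGB2BGR)[130:270,240:380]
cv2.imwrite("pics/d2.png",cv2.resize(im,None,fx=4.2,fy=4.2,interpolation=cv2.INTER_CUBIC))
E
```

```text
5.45 [ 0.5352 -0.1631  0.1627] [-1.7989e+02  1.0000e-02 -9.1720e+01] F [-1.1  0.5 -0.3] M [ 0.079 -0.057  0.014] op 0.0102 q [  3.  13. -19.   0. -58.  -5.]
```

View pics/d2.png

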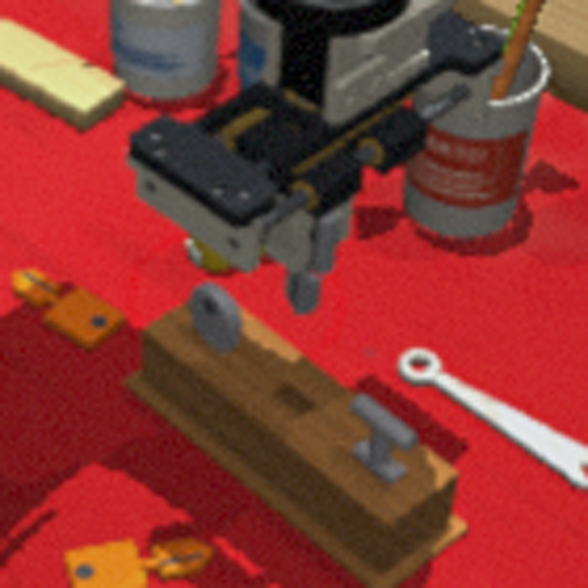

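>>> move_arm --pt "0.3 -3 0.5 0 0 0 0.02" --pt "0.3 -8.5 1.4 0 0 0 0.05" --pt "0.3 -14.5 2.4 0 0 0 0.08" --pt "0.3 -20.5 3.5 0 0 0 0.11" --pt "0.3 -26.5 4.5 0 0 0 0.14" --pt "0.3 -32.5 5.5 0 0 0 0.17" --pt "0.3 -38 6.4 0 0 0 0.2" --pt "0.3 -41 6.95 0 0 0 0.22"

```text
clock: 6.5
tool_pos: [0.4767, 0.2511, 0.1608]
orientation: [180.0, -0.1, -104.3]
force: [0.6, -0.5, -0.6]
opening: 0.01
```

```bash
python3 - <<'E'
from h import *
obs()
p,y=apply([.5349,-.16307,.162],-91.72,[-41,6.95,0],.22);print(p,y)
print(step(p,y,[.4763,.2595,.135],-104.65))
E
```

```text
6.5 [0.4767 0.2511 0.1608] [ 1.7996e+02 -5.0000e-02 -1.0426e+02] F [ 0.6 -0.5 -0.6] M [ 0.055 -0.119  0.   ] op 0.01 q [ 49.  11. -22.  -0. -57. -63.]
[0.47774, 0.24883, 0.162] -104.32507149287811
([-1.0, 0.4, 2.7], 0.006)
```

>>> move_arm --pt "0.3 -0.5 0.2 0.5 0 0 0.003" --pt "0.3 -1 0.4 1.2 0 0 0.006" --pt "0.3 -1 0.4 2 0 0 0.006" --pt "0.3 -1 0.4 2.7 0 0 0.006" --pt "0.3 -1 0.4 2.7 0 0 0.006" --pt "0.3 -1 0.4 2.7 0 0 0.006" --pt "0.3 -1 0.4 2.7 0 0 0.006" --pt "0.3 -1 0.4 2.7 0 0 0.006"

```text
clock: 7.5
tool_pos: [0.4763, 0.2595, 0.1348]
orientation: [-180.0, 0.0, -104.7]
force: [-0.3, -1.0, -0.4]
opening: 0.0099
```

```bash
python3 - <<'E'
from h import *
o=obs()
s=cams.snapshot("scene");
im=cv2.cvtColor(s["frame"],cv2.COLOR_RGB2BGR)
X=[o["tool_pos"]+[0,0,-.0476],[.4763,.2595,.07]];pp=proj(s,X);print(pp)
f=6
c=cv2.resize(im[90:190,130:240],None,fx=f,fy=f,interpolation=cv2.INTER_CUBIC)
for q,col in zip(pp,((0,255,0),(255,0,0))): cv2.circle(c,tuple(int(v) for v in (q-[130,90]+.5)*f),3,col,-1)
cv2.imwrite("pics/d3.png",c)
E
```

```text
7.5 [0.4763 0.2595 0.1348] [-1.7999e+02  3.0000e-02 -1.0467e+02] F [-0.3 -1.  -0.4] M [ 0.075 -0.098  0.037] op 0.0099 q [ 49.  13. -23.   0. -54. -64.]
[[180.45285643 145.45612551]
 [181.23924774 150.40734421]]
```

View pics/d3.png

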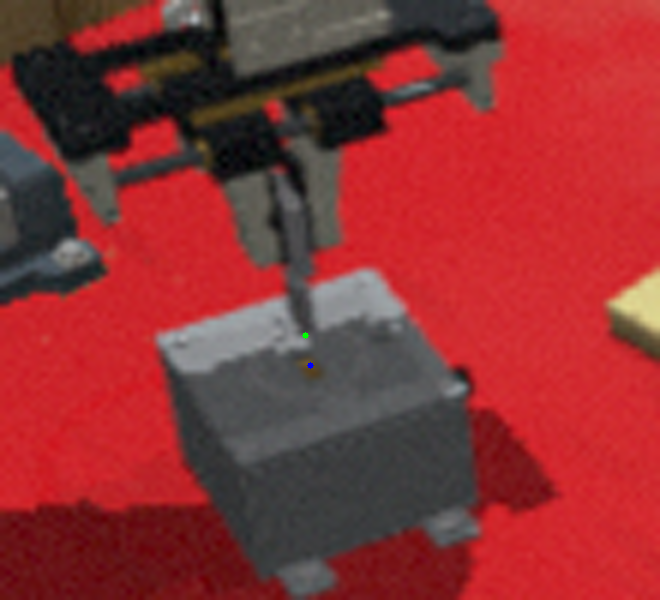

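The tip (crop ~305,330) sits over the slot (crop ~312,368) as predicted. Next I lower it in slowly.

>>> move_arm --pt "0.3 0 0 0.6 0 0 0" --pt "0.3 0 0 1.2 0 0 0" --pt "0.3 0 0 1.6 0 0 0" --pt "0.3 0 0 1.8 0 0 0" --pt "0.3 0 0 2 0 0 0" --pt "0.3 0 0 2.2 0 0 0" --pt "0.3 0 0 2.3 0 0 0" --pt "0.3 0 0 2.3 0 0 0"

```text
clock: 8.55
tool_pos: [0.4762, 0.2594, 0.1115]
orientation: [180.0, -0.0, -104.7]
force: [-1.3, -0.2, -0.2]
opening: 0.0099
```

```bash
python3 - <<'E'
from h import *
o=obs()
E
```

```text
8.55 [0.4762 0.2594 0.1115] [ 180.     -0.   -104.67] F [-1.3 -0.2 -0.2] M [ 0.028 -0.101  0.096] op 0.0099 q [ 49.  14. -25.   0. -51. -64.]
```

>>> move_arm --pt "0.3 0 0 0.2 0 0 0" --pt "0.3 0 0 0.4 0 0 0" --pt "0.3 0 0 0.6 0 0 0" --pt "0.3 0 0 0.8 0 0 0" --pt "0.3 0 0 1 0 0 0" --pt "0.3 0 0 1.2 0 0 0" --pt "0.3 0 0 1.3 0 0 0" --pt "0.3 0 0 1.3 0 0 0"

```text
clock: 9.55
tool_pos: [0.4762, 0.2595, 0.0985]
orientation: [180.0, -0.0, -104.7]
force: [0.0, -0.0, -1.5]
opening: 0.0097
```

>>> move_arm --pt "0.3 0 0 0.2 0 0 0" --pt "0.3 0 0 0.4 0 0 0" --pt "0.3 0 0 0.6 0 0 0" --pt "0.3 0 0 0.8 0 0 0" --pt "0.3 0 0 1 0 0 0" --pt "0.3 0 0 1.2 0 0 0" --pt "0.3 0 0 1.3 0 0 0" --pt "0.3 0 0 1.3 0 0 0"

```text
clock: 10.55
tool_pos: [0.4763, 0.2599, 0.0856]
orientation: [-180.0, 0.0, -104.7]
force: [-2.7, 3.2, 1.1]
opening: 0.0099
```

>>> move_arm --pt "0.3 0 0 0.1 0 0 0" --pt "0.3 0 0 0.2 0 0 0" --pt "0.3 0 0 0.3 0 0 0" --pt "0.3 0 0 0.4 0 0 0" --pt "0.3 0 0 0.4 0 0 0" --pt "0.3 0 0 0.4 0 0 0" --pt "0.3 0 0 0.4 0 0 0" --pt "0.3 0 0 0.4 0 0 0"

```text
clock: 11.55
tool_pos: [0.4765, 0.2597, 0.0817]
orientation: [-180.0, 0.0, -104.7]
force: [-0.5, 3.3, 4.4]
opening: 0.0096
```

```bash
python3 - <<'E'
from h import *
o=obs()
E
```

```text
11.55 [0.4765 0.2597 0.0817] [-1.7997e+02  3.0000e-02 -1.0466e+02] F [-0.5  3.3  4.4] M [1.083 0.444 0.037] op 0.0096 q [ 49.  16. -27.   0. -47. -64.]
```

>>> move_arm --pt "0.3 -0.05 0 0.1 0 0 0.05" --pt "0.3 -0.05 0 0.2 0 0 -0.05" --pt "0.3 -0.05 0 0.25 0 0 0.05" --pt "0.3 -0.05 0 0.3 0 0 -0.05" --pt "0.3 -0.05 0 0.35 0 0 0.05" --pt "0.3 -0.05 0 0.4 0 0 -0.05" --pt "0.3 -0.05 0 0.4 0 0 0.05" --pt "0.3 -0.05 0 0.4 0 0 0"

```text
clock: 12.55
tool_pos: [0.4766, 0.2597, 0.0778]
orientation: [-180.0, -0.0, -104.7]
force: [-2.2, 2.1, 5.4]
opening: 0.0098
```

```bash
python3 - <<'E'
from h import *
o=obs()
s=cams.snapshot("scene");
im=cv2.cvtColor(s["frame"],cv2.COLOR_RGB2BGR)
f=9
X=[[.4763,.2595,z] for z in(.07,.11)];pp=proj(s,X);print((pp-[150,105])*f)
c=cv2.resize(im[105:165,150:220],None,fx=f,fy=f,interpolation=cv2.INTER_CUBIC)
cv2.imwrite("pics/d4.png",c)
E
```

```text
12.55 [0.4766 0.2597 0.0778] [-1.7998e+02 -1.0000e-02 -1.0468e+02] F [-2.2  2.1  5.4] M [0.571 0.6   0.002] op 0.0098 q [ 49.  17. -27.   0. -46. -64.]
[[281.15322963 408.66609788]
 [264.46927433 304.02100639]]
```

View pics/d4.png

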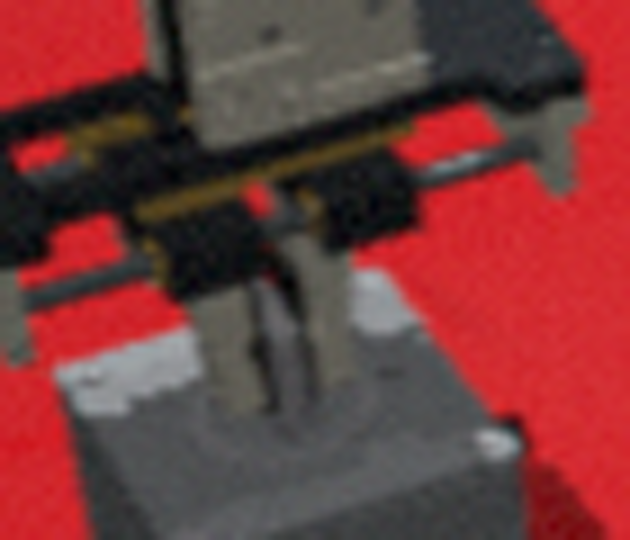

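```bash
python3 - <<'E'
from h import *
s=cams.snapshot("scene");f=9
a=np.radians(-14.65);ex=np.array([np.cos(a),np.sin(a),0]);ey=np.array([-ex[1],ex[0],0])
c=cv2.imread("pics/d4.png")
for zb,col in((.0712,(0,255,0)),(.076,(255,0,0))):
  X=[np.array([.4766,.2597,zb+h])+sx*.005*ex-.017*ey for sx,h in((-1,0),(1,0),(1,.04),(-1,.04))]
  pp=(proj(s,X)-[150,105]+.5)*f;print(zb,pp.round(0).tolist())
  cv2.polylines(c,[np.int32(pp)],True,col,1)
cv2.imwrite("pics/d5.png",c[200:480,150:450].repeat(2,0).repeat(2,1))
E
```

```text
0.0712 [[292.0, 444.0], [322.0, 434.0], [306.0, 329.0], [275.0, 339.0]]
0.076 [[290.0, 432.0], [320.0, 422.0], [304.0, 316.0], [273.0, 326.0]]
```

View pics/d5.png

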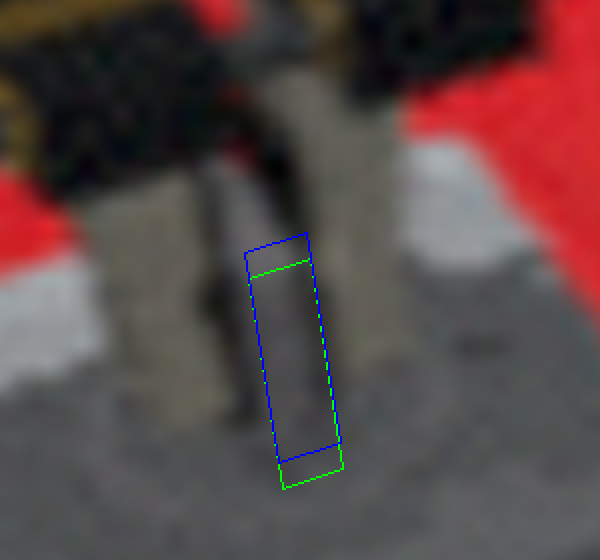

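```bash
python3 - <<'E'
from h import *
ims=[cams.snapshot("scene")["frame"].astype(float) for _ in range(6)]
im=np.mean(ims,0)[128:160,165:205]
g=im.mean(2);g=np.clip((g-25)*255/110,0,255).astype(np.uint8)
cv2.imwrite("pics/d6.png",cv2.resize(g,None,fx=18,fy=18,interpolation=cv2.INTER_CUBIC))
E
```

```text
(no output)
```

View pics/d6.png

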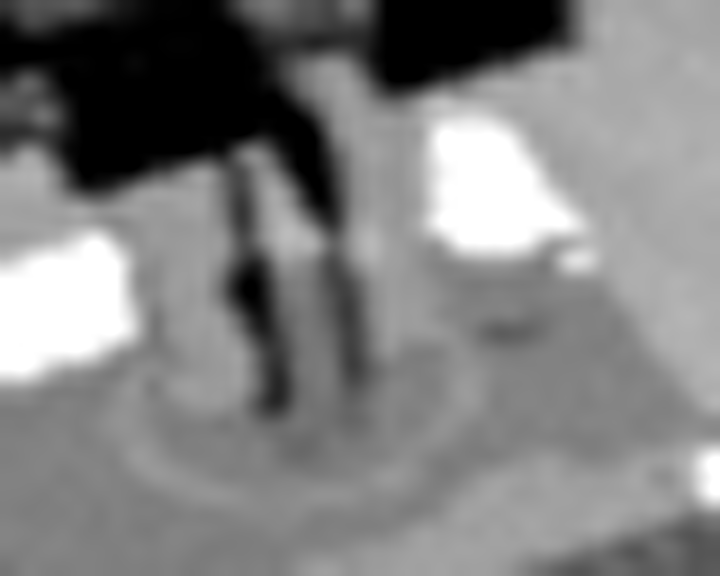

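The contrast crop shows the front top edge of the head at about (300,255). That matches a key that has not slipped in the grip, roughly 1 mm short of home. I'll push a little more with the wiggle.

>>> move_arm --pt "0.3 0 0 0.05 0 0 0.05" --pt "0.3 0 0 0.1 0 0 -0.05" --pt "0.3 0 0 0.15 0 0 0.05" --pt "0.3 0 0 0.2 0 0 -0.05" --pt "0.3 0 0 0.2 0 0 0.05" --pt "0.3 0 0 0.2 0 0 0" --pt "0.3 0 0 0.2 0 0 0" --pt "0.3 0 0 0.2 0 0 0"

```text
clock: 13.95
tool_pos: [0.4767, 0.2598, 0.0765]
orientation: [-180.0, 0.0, -104.6]
force: [-4.2, 0.6, 12.5]
opening: 0.0098
```

```bash
python3 - <<'E'
from h import *
o=obs()
E
```

```text
13.95 [0.4767 0.2598 0.0765] [-1.7996e+02  1.0000e-02 -1.0465e+02] F [-4.2  0.6 12.5] M [ 0.243  1.457 -0.007] op 0.0098 q [ 49.  17. -27.   0. -46. -64.]
```

>>> move_arm --pt "0.3 0 0.03 0 0 0 0" --pt "0.3 0 0.03 0 0 0 0.05" --pt "0.3 0 0.03 0 0 0 0.1" --pt "0.3 0 0.03 0 0 0 0.17" --pt "0.3 0 0.03 0 0 0 0.24" --pt "0.3 0 0.03 0 0 0 0.3" --pt "0.3 0 0.03 0 0 0 0.3" --pt "0.3 0 0.03 0 0 0 0.3"

```text
clock: 14.95
tool_pos: [0.4766, 0.2599, 0.0765]
orientation: [-179.9, 0.0, -121.8]
force: [-3.2, 0.2, 12.0]
opening: 0.0098
```

```bash
python3 - <<'E'
from h import *
o=obs()
E
```

```text
14.95 [0.4766 0.2599 0.0765] [-1.7995e+02  3.0000e-02 -1.2183e+02] F [-3.2  0.2 12. ] M [0.112 1.026 0.038] op 0.0098 q [ 49.  17. -27.   0. -46. -81.]
```

>>> move_arm --pt "0.3 0 0 0 0 0 0.12" --pt "0.3 0 0 0 0 0 0.28" --pt "0.3 0 0 0 0 0 0.44" --pt "0.3 0 0 0 0 0 0.6" --pt "0.3 0 0 0 0 0 0.76" --pt "0.3 0 0 0 0 0 0.9" --pt "0.3 0 0 0 0 0 1.0" --pt "0.3 0 0 0 0 0 1.05"

```text
clock: 15.95
tool_pos: [0.4765, 0.2599, 0.0765]
orientation: [-180.0, 0.1, 177.9]
force: [-3.0, 0.9, 13.0]
opening: 0.0097
```

```bash
python3 - <<'E'
from h import *
o=obs()
E
```

```text
15.95 [0.4765 0.2599 0.0765] [-1.8000e+02  6.0000e-02  1.7789e+02] F [-3.   0.9 13. ] M [0.151 1.128 0.144] op 0.0097 q [  49.   17.  -27.    0.  -46. -141.]
```

>>> move_arm --pt "0.3 0 0 0 0 0 0.03" --pt "0.3 0 0 0 0 0 0.06" --pt "0.3 0 0 0 0 0 0.09" --pt "0.3 0 0 0 0 0 0.12" --pt "0.3 0 0 0 0 0 0.15" --pt "0.3 0 0 0 0 0 0.16" --pt "0.3 0 0 0 0 0 0.16" --pt "0.3 0 0 0 0 0 0.16"

```text
clock: 16.95
tool_pos: [0.4767, 0.2599, 0.0765]
orientation: [180.0, 0.1, 168.9]
force: [-1.4, 0.1, 10.9]
opening: 0.0097
```

```bash
python3 - <<'E'
from h import *
o=obs()
for n,r in(("scene",(105,185,140,220)),("top",(180,270,100,200))):
    s=cams.snapshot(n);im=cv2.cvtColor(s["frame"],cv2.COLOR_RGB2BGR)
    cv2.imwrite(f"pics/f_{n}.png",im)
    cv2.imwrite(f"pics/g_{n}.png",cv2.resize(im[r[0]:r[1],r[2]:r[3]],None,fx=7,fy=7,interpolation=cv2.INTER_CUBIC))
obs()
E
```

```text
16.95 [0.4767 0.2599 0.0765] [1.7999e+02 7.0000e-02 1.6886e+02] F [-1.4  0.1 10.9] M [-0.015  0.708  0.135] op 0.0097 q [  49.   17.  -27.    0.  -46. -151.]
17.05 [0.4767 0.2599 0.0765] [1.7999e+02 7.0000e-02 1.6886e+02] F [-2.   0.4 11.5] M [0.025 0.72  0.154] op 0.0095 q [  49.   17.  -27.    0.  -46. -151.]
```

View pics/g_scene.png

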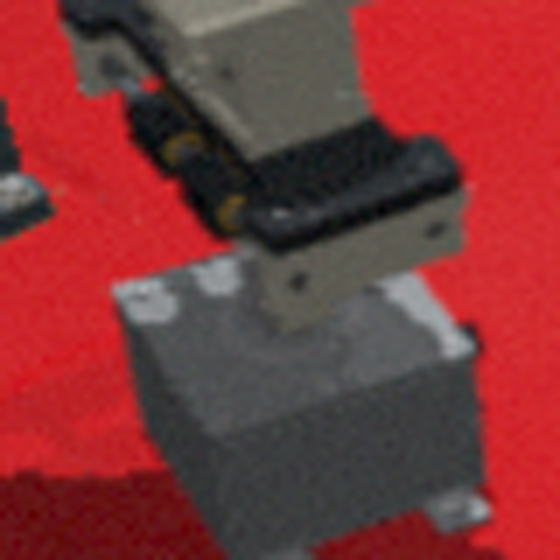

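View pics/f_scene.png

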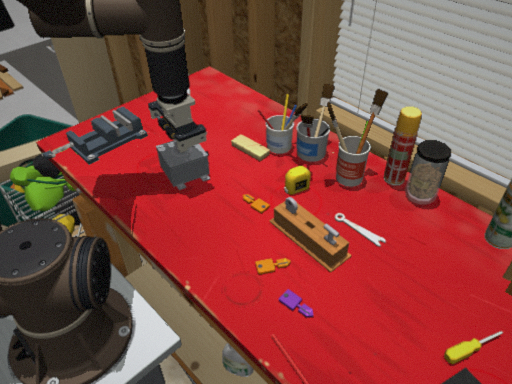

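```bash
python3 - <<'E'
from plant import job
print(job.close_job())
E
```

```text
the job is handed in; nothing more can be done
None
```

I took the rectangular-headed steel key from the middle compartment, pushed it into the box slot with small ±0.05 rad turns, and turned it clockwise. I handed the job in at about 17 s, still gripping it and holding it turned. No verdict came back, so success rests on the checks below.

- **Seating:** the tool stopped at z = 0.0765 m, against 0.0766 m predicted for fully home, with about 11 N of downward push. The close-up before the last push was only roughly readable; it fitted a key that had not slipped in the fingers.
- **Turn:** the tool turned about 1.51 rad, so allowing for the lag the plug should be at about 1.4 rad. I could not read the plug directly. The moment rose to about 0.14 N m, which is more than the spring alone.
- **Grip:** the fingers read 9.5–9.7 mm on the 10 mm head, and readings 0.1 s apart showed no movement.
- **Surroundings:** in the last scene picture the other two keys are still in the stand. The tape measure, spanner, offcut and the orange and purple look-alikes look unmoved; I judged that by eye, not by measuring.

The gripper hides the key in the last close-up, so the final position of its head rests on the tool readings. A small sideways force of about 2 N was left on the tool.

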